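# Close the light-tight plate cabinet so its doors lap

## Task

Close up the light-tight plate cabinet: push the orange-fronted tray fully home, then shut the right-hand leaf with the black rebated edge fully, and only then shut the left-hand leaf with the blue flange so that the flange laps over the rebate. Press both leaves fully home, gently without slamming, and leave the flask, the tube rack and the Petri dish where they are.

Things in the scene. Friction and masses are not known exactly. Their poses are not given: they have to be found in the camera images.
- cabinet: light-tight plate cabinet fixed to the bench, grey, 220 deep x 290 wide x 175 mm high, open at the front, where two upright leaves swing out towards the robot. Origin: middle of its front plane, at bench height; x points straight into the cabinet (away from the robot), y to the left seen from the robot, z up.
- rebated_leaf (a joint): hinge of the right-hand leaf (seen from the robot), rad: 0 = fully shut, 1.57 = straight out towards the robot, up to 1.85. White, no handle, 16 mm thick, 10 to 170 mm above the bench; shut, it spans cabinet x -18 to -2 mm. Full thickness for 118 mm from the hinge, then a thin black tongue (the rebate, set back 9.5 mm from the outer face) out to 138 mm.
- flanged_leaf (a joint): hinge of the left-hand leaf, rad, 0 = fully shut, as the other. White, same thickness and height; full thickness for 129 mm from the hinge, then a blue flange 6 mm thick, flush with the outer face, out to 151 mm, which laps over the black tongue. A steel pull on the outer face, 105 mm from the hinge, 31 to 84 mm above the bench, stands out 20 mm.
- rebated_hinge (a point): point on the upright hinge line of the rebated leaf, 90 mm above the bench, at cabinet x = 0, y = -135 mm. The leaf stays where it is left: hinge friction about 0.05 N m, no spring or latch. The leaves touch each other and the tray: if the flanged leaf is shut first it stops this leaf from closing, and a tray left out blocks both.
- flanged_hinge (a point): point on the upright hinge line of the flanged leaf, 90 mm above the bench, at cabinet x = 0, y = +135 mm. Same friction, no spring or latch.
- tray (a joint): how far the sliding tray stands out of the cabinet, m: 0 = fully home (its front flush with the cabinet's front plane), up to 0.10. Slides along the cabinet's x axis with about 1.5 N of friction.
- tray_front (a point): centre of the outer face of the tray's flat orange front panel, 180 wide x 112 mm high (30 to 142 mm above the bench), 6 mm thick; the tray behind it carries two white well plates. On the cabinet's middle plane (cabinet y = 0), 86 mm above the bench. Axes as the cabinet's.
- rebated_edge (a point): point on the outer face of the rebated leaf at the end of its full thickness, 118 mm from the hinge, 90 mm above the bench. The frame turns with the leaf: x is normal to it and points to its inner side (push this way to shut), y from hinge to free edge.
- flange_edge (a point): point on the outer face of the flanged leaf at the tip of the blue flange, 151 mm from the hinge, 90 mm above the bench. The frame turns with the leaf: x is normal to it and points to its inner side (push this way to shut), y from free edge to hinge.
- flask: bystander: pale pink culture flask with a yellow cap lying on the bench to the left of the cabinet, 110 x 80 x 41 mm with its neck and cap reaching 90 mm along its -x. Origin: middle of its underside.
- tube_rack: bystander: pink tube rack on the bench to the right of the cabinet, 90 x 130 x 70 mm. Origin: middle of its underside.
- dish: bystander: round Petri dish with a red disc of medium, 92 mm across, 16 mm high, lying loose on the rear part of the cabinet's roof (its top at 193 mm above the bench). Origin: middle of its underside.

How it is judged:
By the outcome, as a careful person would: the job done as asked, in the order asked, and still so for the second after the job is handed in, with the robot touching nothing.
It also fails if it takes over 64 s, if anything falls off the work surface, if the arm or the gripper's body presses on something with over 40 N, if the wrist force passes 120 N, or if a joint passes its speed limit or range.

## Robot

A 6-joint arm with a two-finger parallel gripper is mounted at the origin on the work surface. World frame = base frame: x ahead of the robot, y to its left, z up, the work surface at z = 0. Lengths are in mm, angles in rad, forces in N, time in s.
With the tool pointing down it reaches from about 275 to 1000 mm from the base axis. Payload 8.4 kg.
Tool frame: the origin (TCP) lies midway between the tips of the shut fingers; the grasp point (between the pads) lies 19 mm behind it; z points along the fingers, y is the line along which they close (so a half turn about z gives the same grasp; the last joint's range is limited). The gripper opens to 85 mm and grips with 20 to 120 N. Pads are 22 mm wide; open, the fingers measure 114 mm over their backs; the gripper's body (76 mm by 85 mm) begins 54 mm behind the grasp point. The pads swing forward as they close: fully open they stand 13 mm farther back than shut.
Start: joints at [-1.118, 0.353, 1.633, -0, 1.155, -0.002], TCP at [274.551, -561.471, 231.281] pointing down, gripper open.
Joint ranges: [-2.63, 2.63], [-0.92, 2.1], [0.06, 2.66], [-1.3, 4.44], [0, 2.69], [-3.02, 3.02]. Speed limits (rad/s): [2.22, 2.22, 2.79, 3.14, 3.14, 3.14].

## Interface

Orientations are given as [roll, pitch, yaw] about the fixed x, y, z axes, in that order (R = Rz(yaw) Ry(pitch) Rx(roll)).
In Python, from rig import r gives the robot as it stands.
- The arm moves only by the shell command python3 -m inch 'ROWS' [OPENING] [FORCE]. ROWS is JSON, a list that holds one entry, the list of rows, each a list of 6 numbers: the shift along the tool's x, y, z scaled (see below), then the turn, a rotation vector about the tool's x, y, z scaled (see below). In form: [[[tx, ty, tz, wx, wy, wz], ...]]. A call has 1 to 8 rows; each row is the pose to reach, as a shift and turn from the pose commanded when the call began, along the tool's axes at that moment, turning the shorter way round; what a row does not reach only later rows make up. The controller multiplies each number of a shift by 20 cm and each number of a turn by pi rad. A row lasts 1/12 s, in which the tool goes at most 41.7 mm and 7.16 degrees, less where a joint would pass 70% of its speed; a pose out of reach is approached as far as the arm can. A call with a number of a shift or a turn outside -1 to 1 is refused whole. A call with a gripper value outside its range is refused whole. OPENING is the gripper's target within -1 to 1 (fully open at 1, half-way at 0, shut at -1), set as the call begins (- or left out, the last holds). The fingers move at their own pace and stop on an object; FORCE is the grip in N (left out, the last holds). Time passes only in rows, so rows that repeat a pose let the fingers close. It gives the time, the measured TCP pose, the force, the opening and the grip force at its end, in the units of the state.
- r.sense(): the state, without advancing time (a new reading comes with each control period).
- r.grab_frame(name): name is "scene" or "top"; returns the picture (400x640x3 uint8, red, green, blue); there is no depth.
- r.camera_info(name): a dict with "K" (3x3 intrinsics, pixels), "distortion" ([k1, k2, p1, p2, k3] as OpenCV has them; the pictures are not rectified), "rvec" (rotation vector, rad) and "tvec" (3), from world to camera coordinates, as OpenCV has them. Camera axes: x right, y down, z forward; pixel columns grow to the right and rows downward; lengths in mm; the calibration is good to about 2 mm. A picture is of the moment at which its call begins. camera_info takes no time and is no camera call.
- r.sign_off(): hands the job in; it is judged then, once.
The state is a dict: "clock": time; "qpos": joint angles; "qvel": joint speeds; "joint_efforts": joint torques, N m; "eef_pos": TCP position; "tcp_rot": TCP orientation; "contact_force": force on the tool from outside, world axes, zero at the start; "wrist_torque": the same for the moment, N m; "opening": opening from 0.0 (shut) to 1.0 (fully open); "grasp_force": force on a finger pad.
Only numpy, scipy, OpenCV 4.12 (cv2) and the standard library are available. Lean on these libraries where they do the work, as an engineer would, in place of code of your own. Each camera call takes 0.05 s, during which the arm holds its last target. There are 200 camera calls.

## Working session

There is one attempt and no reset: what is moved stays moved. The work goes in short steps, Python scripts to look and compute and a shell command to move; the robot and the scene stay as the last step left them, time stands still between calls to the robot, and variables do not carry over. Pictures are saved under pics/ and viewed, at most 10 in all, crops included, and the job is handed in when it is done.

```bash
mkdir -p pics; ls
python3 - <<'E'
from rig import r
import cv2
for n in("scene","top"):
    cv2.imwrite(f"pics/{n}0.png",r.grab_frame(n)[:,:,::-1]); print(r.camera_info(n))
print(r.sense())
E
```

```text
pics
{'K': array([[373.46513982,   0.        , 318.60362139],
       [  0.        , 373.46513982, 197.22763073],
       [  0.        ,   0.        ,   1.        ]]), 'distortion': array([-0.0631546,  0.       ,  0.       ,  0.       ,  0.       ]), 'rvec': array([ 1.11450935, -2.75907792,  0.46858772]), 'tvec': array([484.81577346, 462.69980363, 734.21651771])}
{'K': array([[430.17917336,   0.        , 315.31038671],
       [  0.        , 430.17917336, 193.04051109],
       [  0.        ,   0.        ,   1.        ]]), 'distortion': array([-0.07224622,  0.        ,  0.        ,  0.        ,  0.        ]), 'rvec': array([ 2.12916932, -2.08459207,  0.18811768]), 'tvec': array([  26.12890292,  681.6241011 , 1072.38128432])}
{'clock': 0.1, 'qpos': array([-1.11840350e+00,  3.53560834e-01,  1.63404899e+00,  2.62581773e-05,
        1.15521161e+00, -2.41517745e-03]), 'qvel': array([ 0.00121229, -0.00057516, -0.0027491 ,  0.00121493,  0.00072157,
        0.00011228]), 'joint_efforts': array([-8.95110315e-04, -6.06359768e+01, -3.42820680e+01,  7.07282493e-05,
        4.02848455e-03,  1.69196369e-05]), 'eef_pos': array([ 274.36976107, -561.08521014,  230.6526444 ]), 'tcp_rot': array([-3.14036393e+00, -2.69777155e-05,  4.54797377e-01]), 'contact_force': array([ 0.03281068, -0.07279387, -0.40638043]), 'wrist_torque': array([ 0.01426233, -0.02861873, -0.03918646]), 'grasp_force': 0.0, 'opening': 0.9991333244814891}
```

View pics/scene0.png

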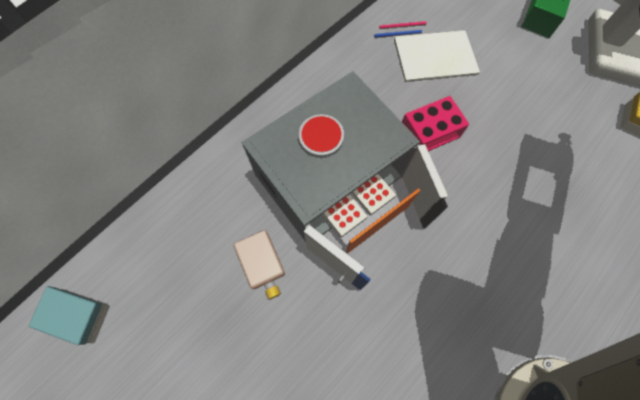

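View pics/top0.png

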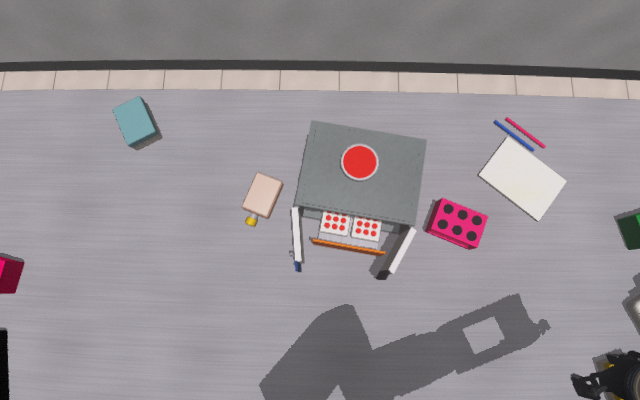

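The pictures show the cabinet around top (360,175) with its roof corners at (311,122), (426,140), (415,226) and (296,207). The tray front runs from (312,240) to (383,252), and both leaves stand roughly straight out. I'll enlarge both views for measuring.

Run:
```python
import cv2
a=cv2.imread("pics/top0.png")[110:290,230:496]; cv2.imwrite("pics/topc.png",cv2.resize(a,None,fx=3,fy=3,interpolation=cv2.INTER_CUBIC))
a=cv2.imread("pics/scene0.png")[60:300,220:480]; cv2.imwrite("pics/scenec.png",cv2.resize(a,None,fx=2.5,fy=2.5,interpolation=cv2.INTER_CUBIC))
```

```text
(no output)
```

View pics/topc.png

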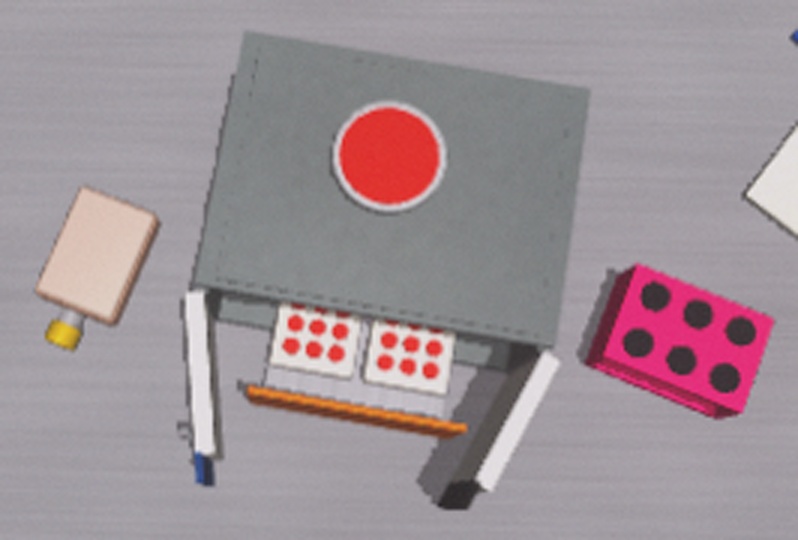

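View pics/scenec.png

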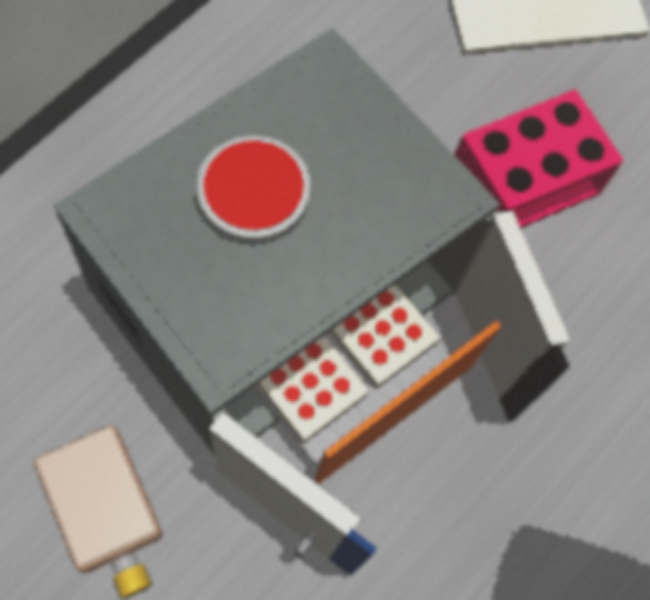

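```bash
cat > fit.py <<'E'
import numpy as np, cv2
from scipy.optimize import least_squares
from rig import r
T=lambda p:(np.array(p)+.5)/3-.5+[230,110]
S=lambda p:(np.array(p)+.5)/2.5-.5+[220,60]
cam={n:r.camera_info(n) for n in("top","scene")}
def proj(n,P):
    c=cam[n]; return cv2.projectPoints(np.array(P,float).reshape(-1,1,3),c["rvec"],c["tvec"],c["K"],c["distortion"])[0][:,0]
H=176
def leaf(s,a,l,t,z):  # s=-1 right,+1 left; t=2 inner..18 outer
    e=np.array([-np.sin(a),-s*np.cos(a)]); n=np.array([-np.cos(a),s*np.sin(a)])
    return [*(np.array([0,s*135])+l*e+t*n),z]
def pts(p):
    x,y,w,d,ar,al=p
    roof=[[220,145,H],[220,-145,H],[0,-145,H],[0,145,H]]
    L=roof+[[-d,90,142],[-d,-90,142],leaf(-1,ar,118,18,170),leaf(-1,ar,118,2,170),leaf(1,al,129,18,170),leaf(1,al,129,2,170)]
    L=np.array(L,float); c,s=np.cos(w),np.sin(w)
    L[:,:2]=L[:,:2]@np.array([[c,s],[-s,c]])+[x,y]
    return L
if __name__=="__main__":
    ot=T([(247,31),(590,90),(553,348),(192,285),(249,394),(466,433),(492,491),(477,486),(195,458),(215,456)])
    os=S([(55,206),(333,29),(498,207),(213,413),(325,457),(500,325),(567,338),(553,346),(345,537),(358,520)])
    # scene roof order: back-left, back-right, front-right, front-left
    f=lambda p:np.r_[(proj("top",pts(p))-ot).ravel(),(proj("scene",pts(p))-os).ravel()]
    s=least_squares(f,[650,0,0,.07,1.5,1.5],loss="soft_l1",x_scale=[100,100,.3,50,.3,.3])
    print(s.x.round(3)); print(f(s.x).reshape(2,-1,2).round(1).tolist()); print(pts(s.x).round(0).tolist())
    for n in cam:
        R=cv2.Rodrigues(cam[n]["rvec"])[0]; print(n,(-R.T@cam[n]["tvec"]).round())
E
python3 fit.py
```

```text
[ 6.04003e+02 -5.60780e+01 -1.57000e-01  7.15910e+01  1.23800e+00
  1.32200e+00]
[[[-0.9, 0.1], [0.7, -0.0], [1.1, 1.7], [0.7, 1.3], [-0.6, -0.1], [0.5, 0.1], [0.5, 1.4], [-0.6, -0.3], [-0.3, -0.5], [-0.1, -0.3]], [[-1.8, -0.6], [-1.1, -1.1], [1.0, -0.5], [-0.8, 0.9], [0.2, -0.0], [-0.4, 0.0], [1.1, 0.6], [-0.8, -0.2], [0.0, -0.1], [0.1, -0.3]]]
[[844.0, 53.0, 176.0], [799.0, -234.0, 176.0], [581.0, -199.0, 176.0], [627.0, 87.0, 176.0], [547.0, 44.0, 142.0], [519.0, -134.0, 142.0], [470.0, -150.0, 170.0], [478.0, -136.0, 170.0], [495.0, 83.0, 170.0], [497.0, 67.0, 170.0]]
top [ 455.   14. 1186.]
scene [481. 196. 848.]
```

```bash
python3 -m inch '[[[0,0,0,0,0,0.195],[0,0,0,0,0,0.195],[0,0,0,0,0,0.195],[0,0,0,0,0,0.195],[0,0,0,0,0,0.195],[0,0,0,0,0,0.195],[0,0,0,0,0,0.195]]]' -1 40
for i in 1; do python3 -m inch '[[[0.177,-0.917,0,0,0,0],[0.177,-0.917,0,0,0,0],[0.177,-0.917,0,0,0,0],[0.177,-0.917,0,0,0,0],[0.177,-0.917,0,0,0,0],[0.177,-0.917,0,0,0,0]]]'; done
python3 -m inch '[[[0.177,-0.917,0,0,0,0],[0.177,-0.917,0,0,0,0],[0.177,-0.917,0,0,0,0],[0.177,-0.917,0,0,0,0],[0.177,-0.917,0,0,0,0],[0.177,-0.917,0,0,0,0]]]'
python3 -m inch '[[[0.177,-0.917,0,0,0,0],[0.177,-0.917,0,0,0,0],[0.177,-0.917,0,0,0,0],[0.177,-0.917,0,0,0,0],[0.177,-0.917,0,0,0,0],[0.177,-0.917,0,0,0,0],[0.177,-0.917,0,0,0,0]]]'
cat > where.py <<'E'
import numpy as np
from rig import r
s=r.sense(); w=-.157; c=np.array([[np.cos(w),np.sin(w)],[-np.sin(w),np.cos(w)]])
print(round(s["clock"],2),"cab xy",(c@(s["eef_pos"][:2]-[604,-56.1])).round(1),"z",s["eef_pos"][2].round(1),"rot",s["tcp_rot"].round(3),"Fcab",(c@s["contact_force"][:2]).round(1),s["contact_force"][2].round(1))
E
python3 where.py
```

```text
clock: 0.68
eef_pos: [274.5, -561.3, 230.9]
tcp_rot: [-3.141, 0.0, -0.154]
contact_force: [-0.4, -0.9, 0.6]
opening: 0.009
grasp_force: 0.0
clock: 1.18
eef_pos: [339.1, -382.1, 231.2]
tcp_rot: [-3.14, 0.0, -0.151]
contact_force: [0.6, 0.4, 0.3]
opening: 0.0
grasp_force: 0.0
clock: 1.68
eef_pos: [403.1, -207.5, 231.4]
tcp_rot: [-3.141, -0.0, -0.151]
contact_force: [0.2, -0.1, 0.6]
opening: -0.001
grasp_force: 0.0
clock: 2.27
eef_pos: [466.3, -34.8, 231.2]
tcp_rot: [3.141, 0.0, -0.153]
contact_force: [-0.2, -0.3, -0.0]
opening: 0.001
grasp_force: 0.0
2.27 cab xy [-139.3   -0.5] z 231.2 rot [ 3.141  0.    -0.153] Fcab [-0.2 -0.3] -0.0
```

```bash
python3 -m inch '[[[0,0,0.19,0,0,0],[0,0,0.38,0,0,0],[0,0,0.565,0,0,0],[0,0,0.565,0,0,0],[0.1,0,0.565,0,0,0],[0.2,0,0.565,0,0,0]]]'
python3 where.py
python3 -m inch '[[[0.03,0,0,0,0,0],[0.06,0,0,0,0,0],[0.09,0,0,0,0,0],[0.12,0,0,0,0,0],[0.15,0,0,0,0,0],[0.18,0,0,0,0,0],[0.21,0,0,0,0,0],[0.24,0,0,0,0,0]]]'
python3 where.py
python3 - <<'E'
from rig import r
import cv2
a=r.grab_frame("scene")[:,:,::-1][120:300,300:500]; cv2.imwrite("pics/s1.png",cv2.resize(a,None,fx=3,fy=3))
E
```

```text
clock: 2.77
eef_pos: [505.0, -42.6, 119.0]
tcp_rot: [3.141, 0.002, -0.158]
contact_force: [-0.0, 0.1, 0.1]
opening: 0.0
grasp_force: 0.0
2.77 cab xy [-99.9  -2.1] z 119.0 rot [ 3.141e+00  2.000e-03 -1.580e-01] Fcab [-0.1  0.1] 0.1
clock: 3.43
eef_pos: [553.1, -48.7, 118.3]
tcp_rot: [3.142, 0.0, -0.158]
contact_force: [-1.8, -0.5, 1.0]
opening: 0.003
grasp_force: 0.9
3.43 cab xy [-51.4  -0.6] z 118.3 rot [ 3.142  0.    -0.158] Fcab [-1.7 -0.7] 1.0
```

View pics/s1.png

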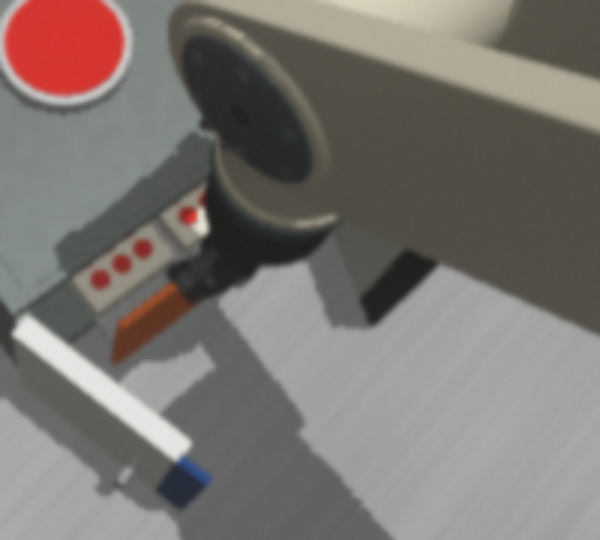

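The tray is being pushed (orange panel at crop (150,325), fingers at (195,280)), with about 1.7 N of force. I'll carry on slowly until it stops.

```bash
python3 -m inch '[[[0.025,0,0,0,0,0],[0.05,0,0,0,0,0],[0.075,0,0,0,0,0],[0.1,0,0,0,0,0],[0.12,0,0,0,0,0],[0.135,0,0,0,0,0],[0.145,0,0,0,0,0]]]' >/dev/null
python3 where.py
python3 -m inch '[[[0.005,0,0,0,0,0],[0.01,0,0,0,0,0],[0.015,0,0,0,0,0],[0.02,0,0,0,0,0]]]' >/dev/null
python3 where.py
python3 -m inch '[[[0.005,0,0,0,0,0],[0.01,0,0,0,0,0],[0.015,0,0,0,0,0],[0.02,0,0,0,0,0]]]' >/dev/null
python3 where.py
```

```text
4.07 cab xy [-22.3  -0.6] z 118.2 rot [-3.141  0.    -0.158] Fcab [-1.4  1.4] -0.6
4.4 cab xy [-18.8  -0.6] z 118.3 rot [-3.142  0.    -0.158] Fcab [-1.6  0.6] -0.5
4.73 cab xy [-14.7  -0.6] z 118.3 rot [-3.142  0.    -0.158] Fcab [-1.3  1.5] -0.8
```

```bash
python3 -m inch '[[[0.005,0,0,0,0,0],[0.01,0,0,0,0,0],[0.015,0,0,0,0,0]]]' >/dev/null
python3 where.py
python3 -m inch '[[[0.005,0,0,0,0,0],[0.01,0,0,0,0,0],[0.01,0,0,0,0,0]]]' >/dev/null
python3 where.py
python3 -m inch '[[[0.005,0,0,0,0,0],[0.01,0,0,0,0,0],[0.01,0,0,0,0,0]]]' >/dev/null
python3 where.py
```

```text
4.98 cab xy [-11.9  -0.7] z 118.2 rot [ 3.142e+00  1.000e-03 -1.580e-01] Fcab [-7.3  0.1] 3.0
5.23 cab xy [-11.9  -0.7] z 118.2 rot [ 3.141  0.005 -0.158] Fcab [-11.    1.4] 7.1
5.48 cab xy [-11.8  -0.7] z 118.1 rot [ 3.141  0.009 -0.158] Fcab [-17.7   0.8] 12.8
```

```bash
python3 -m inch '[[[-0.02,0,0,0,0,0],[-0.1,0,0,0,0,0],[-0.2,0,0,0,0,0],[-0.3,0,0,0,0,0],[-0.3,0,-0.15,0,0,0],[-0.3,0,-0.3,0,0,0],[-0.3,0,-0.4,0,0,0],[-0.3,0,-0.4,0,0,0]]]' >/dev/null
python3 -m inch '[[[-0.22,0.2,0,0,0,0],[-0.22,0.4,0,0,0,0],[-0.22,0.6,0,0,0,0],[-0.22,0.84,0,0,0,0],[-0.22,0.84,0,0,0,0],[-0.22,0.84,0,0,0,0]]]' >/dev/null
python3 where.py
python3 -m inch '[[[0,0,0.15,0,0,0],[0,0,0.3,0,0,0],[0,0,0.4,0,0,0],[0,0,0.4,0,0,0]]]' >/dev/null
python3 where.py
cat > path.py <<'E'
import numpy as np
from fit import leaf
for s,l,A in((-1,90,1.238),(1,125,1.322)):
    print(s)
    for a in np.r_[np.linspace(A,0,14)]:
        h=11*np.cos(a)+15*np.sin(a)
        print(round(a,2),np.round(leaf(s,a,l,18+h,0)[:2],0))
E
python3 path.py
python3 - <<'E'
from rig import r
import cv2
a=r.grab_frame("top")[:,:,::-1][110:290,230:496]; cv2.imwrite("pics/t2.png",cv2.resize(a,None,fx=3,fy=3))
E
```

```text
6.65 cab xy [-111.6 -172.1] z 198.2 rot [ 3.14e+00 -1.00e-03 -1.61e-01] Fcab [-0.  -0.2] 0.1
6.98 cab xy [-114.4 -167.2] z 114.5 rot [-3.14   0.006 -0.158] Fcab [-1.   0.4] -0.5
-1
1.24 [ -97. -139.]
1.14 [ -97. -131.]
1.05 [ -96. -122.]
0.95 [ -95. -113.]
0.86 [ -92. -104.]
0.76 [-88. -95.]
0.67 [-84. -86.]
0.57 [-78. -78.]
0.48 [-72. -71.]
0.38 [-65. -64.]
0.29 [-57. -58.]
0.19 [-48. -53.]
0.1 [-39. -48.]
0.0 [-29. -45.]
1
1.32 [-130.  138.]
1.22 [-130.  126.]
1.12 [-128.  113.]
1.02 [-126.  100.]
0.92 [-121.   88.]
0.81 [-116.   76.]
0.71 [-109.   64.]
0.61 [-101.   53.]
0.51 [-91.  43.]
0.41 [-81.  34.]
0.31 [-69.  26.]
0.2 [-56.  19.]
0.1 [-43.  14.]
0.0 [-29.  10.]
```

View pics/t2.png

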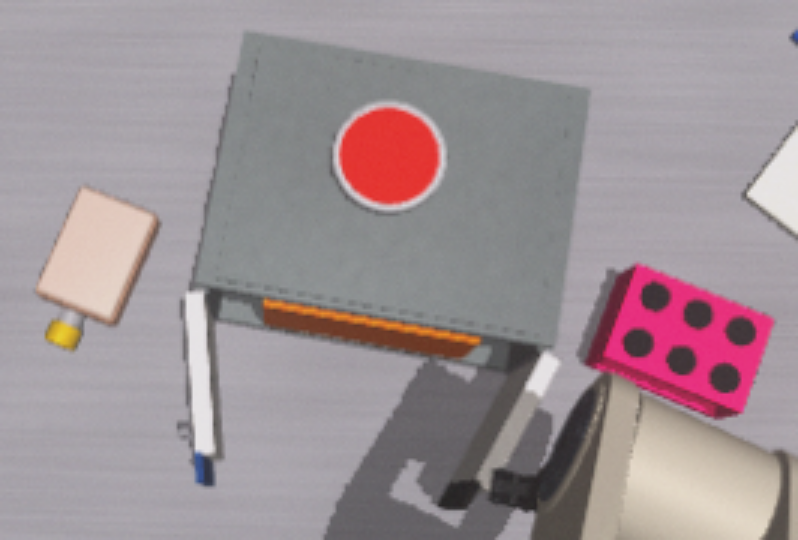

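The tray is home (orange panel at crop (370,325)). The fingers at (515,490) stand just outside the right leaf, and nothing else has moved. Next I'll swing the right leaf.

```bash
python3 -m inch '[[[0.03,-0.05,0,0,0,0],[0.055,-0.1,0,0,0,0],[0.075,-0.135,0,0,0,0],[0.075,-0.165,0,0,0,0],[0.075,-0.195,0,0,0,0],[0.08,-0.225,0,0,0,0]]]' >/dev/null
python3 where.py
python3 -m inch '[[[0.005,-0.03,0,0,0,0],[0.01,-0.06,0,0,0,0],[0.02,-0.09,0,0,0,0],[0.035,-0.12,0,0,0,0],[0.05,-0.15,0,0,0,0],[0.07,-0.18,0,0,0,0],[0.09,-0.205,0,0,0,0]]]' >/dev/null
python3 where.py
```

```text
7.53 cab xy [ -95.7 -122.7] z 118.8 rot [ 3.141e+00 -1.000e-03 -1.570e-01] Fcab [-1.1 -0.8] 0.1
8.12 cab xy [-77.4 -81.9] z 118.2 rot [-3.141  0.    -0.158] Fcab [-1.3 -0.7] 0.1
```

```bash
python3 -m inch '[[[0.025,-0.03,0,0,0,0],[0.05,-0.06,0,0,0,0],[0.08,-0.085,0,0,0,0],[0.11,-0.11,0,0,0,0],[0.14,-0.13,0,0,0,0],[0.165,-0.145,0,0,0,0],[0.19,-0.16,0,0,0,0]]]' >/dev/null
python3 where.py
python3 -m inch '[[[0.015,-0.005,0,0,0,0],[0.025,-0.01,0,0,0,0],[0.035,-0.01,0,0,0,0],[0.04,-0.01,0,0,0,0]]]' >/dev/null
python3 where.py
python3 -m inch '[[[0.005,0,0,0,0,0],[0.01,0,0,0,0,0],[0.015,0,0,0,0,0],[0.015,0,0,0,0,0]]]' >/dev/null
python3 where.py
```

```text
8.7 cab xy [-39.2 -50.3] z 118.2 rot [ 3.142  0.    -0.158] Fcab [-0.4  0.8] -0.0
9.03 cab xy [-32.5 -48.6] z 118.1 rot [-3.141e+00  2.000e-03 -1.580e-01] Fcab [-6.8  1.2] 1.8
9.37 cab xy [-32.7 -48.7] z 117.3 rot [-3.141  0.008 -0.158] Fcab [-13.8   0. ] 5.6
```

```bash
python3 -m inch '[[[-0.03,0,0,0,0,0],[-0.1,0,0,0,0,0],[-0.1,0,-0.07,0,0,0],[-0.1,0,-0.14,0,0,0],[-0.06,0,-0.14,0,0,0],[-0.04,0,-0.14,0,0,0],[-0.03,0,-0.14,0,0,0],[-0.025,0,-0.14,0,0,0]]]' >/dev/null
python3 where.py
python3 -m inch '[[[0.005,0,0,0,0,0],[0.01,0,0,0,0,0],[0.015,0,0,0,0,0],[0.02,0,0,0,0,0]]]' >/dev/null
python3 where.py
python3 -m inch '[[[0.005,0,0,0,0,0],[0.01,0,0,0,0,0],[0.015,0,0,0,0,0],[0.02,0,0,0,0,0]]]' >/dev/null
python3 where.py
```

```text
10.03 cab xy [-33.5 -48.7] z 145.5 rot [ 3.142e+00  1.000e-03 -1.580e-01] Fcab [ 0.6 -0.3] -0.7
10.37 cab xy [-29.9 -48.6] z 146.0 rot [-3.142e+00  1.000e-03 -1.580e-01] Fcab [-4.2 -0.5] -0.2
10.7 cab xy [-29.9 -48.6] z 146.0 rot [-3.142  0.009 -0.158] Fcab [-20.3   0.1] 16.2
```

```bash
python3 -m inch '[[[-0.03,0,0,0,0,0],[-0.06,0.1,0,0,0,0],[-0.06,0.23,0,0,0,0],[-0.06,0.23,0,0,0,0],[-0.045,0.23,0,0,0,0],[-0.035,0.23,0,0,0,0],[-0.03,0.23,0,0,0,0],[-0.025,0.23,0,0,0,0]]]' >/dev/null
python3 where.py
python3 -m inch '[[[0.005,0,0,0,0,0],[0.01,0,0,0,0,0],[0.015,0,0,0,0,0],[0.015,0,0,0,0,0]]]' >/dev/null
python3 where.py
python3 - <<'E'
from rig import r
import cv2
a=r.grab_frame("top")[:,:,::-1][110:290,230:496]; cv2.imwrite("pics/t3.png",cv2.resize(a,None,fx=3,fy=3))
E
```

```text
11.37 cab xy [-30.4 -93.9] z 146.2 rot [-3.141 -0.    -0.157] Fcab [-0.6  0.1] -0.3
11.7 cab xy [-30. -94.] z 145.9 rot [-3.141  0.005 -0.157] Fcab [-8.   1.4] 5.7
```

View pics/t3.png

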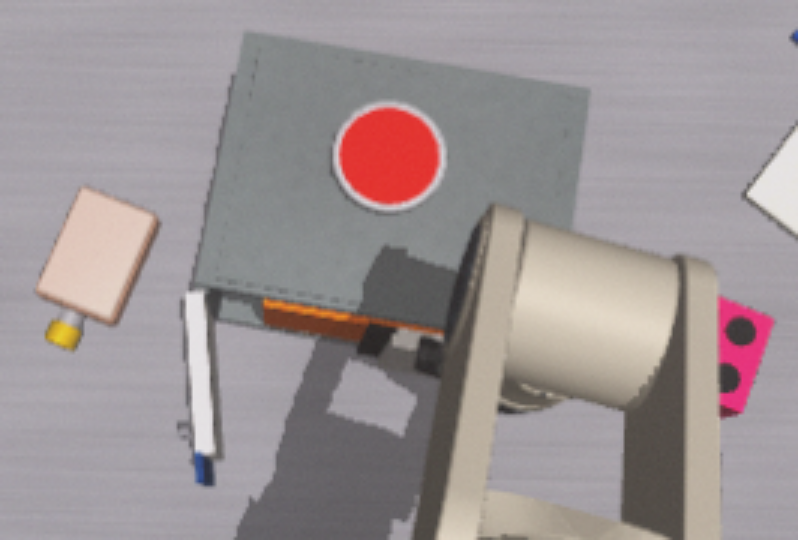

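The right leaf is flat shut, with contact at x = -30.0 and -29.9 mm at two points along it, and the black tongue at crop (375,340). The left leaf is still open. Next I'll go round to the outside of the left leaf.

```bash
python3 -m inch '[[[-0.03,0,0,0,0,0],[-0.12,0,0,0,0,0],[-0.22,0,0,0,0,0],[-0.3,0,0,0,0,0],[-0.3,0,-0.15,0,0,0],[-0.3,0,-0.3,0,0,0],[-0.3,0,-0.3,0,0,0]]]' >/dev/null
python3 -m inch '[[[-0.1,-0.2,0,0,0,0],[-0.2,-0.4,0,0,0,0],[-0.26,-0.6,0,0,0,0],[-0.26,-0.67,0,0,0,0],[-0.26,-0.67,0,0,0,0]]]' >/dev/null
python3 -m inch '[[[0,-0.2,0,0,0,0],[0,-0.4,0,0,0,0],[0,-0.6,0,0,0,0],[0,-0.67,0,0,0,0],[0,-0.67,0,0,0,0],[0,-0.67,0,0,0,0]]]' >/dev/null
python3 where.py
python3 -m inch '[[[0,0,0.1,0,0,0],[0,0,0.2,0,0,0],[0,0,0.3,0,0,0],[0,0,0.3,0,0,0],[0,0,0.3,0,0,0],[0,0,0.3,0,0,0]]]' >/dev/null
python3 where.py
```

```text
13.25 cab xy [-139.6  173.5] z 205.9 rot [ 3.141 -0.    -0.156] Fcab [ 0.4 -0.9] 0.2
13.75 cab xy [-139.   172.7] z 147.2 rot [-3.141e+00 -1.000e-03 -1.590e-01] Fcab [0.5 0. ] 0.2
```

```bash
python3 -m inch '[[[0.02,0.06,0,0,0,0],[0.035,0.12,0,0,0,0],[0.045,0.16,0,0,0,0],[0.045,0.19,0,0,0,0],[0.045,0.225,0,0,0,0],[0.05,0.26,0,0,0,0],[0.055,0.295,0,0,0,0]]]' >/dev/null
python3 where.py
python3 -m inch '[[[0.005,0.03,0,0,0,0],[0.01,0.065,0,0,0,0],[0.02,0.095,0,0,0,0],[0.035,0.125,0,0,0,0],[0.045,0.155,0,0,0,0],[0.06,0.185,0,0,0,0],[0.08,0.215,0,0,0,0],[0.095,0.245,0,0,0,0]]]' >/dev/null
python3 where.py
```

```text
14.33 cab xy [-128.6  113.8] z 146.4 rot [-3.141 -0.    -0.158] Fcab [0.4 1.1] 0.2
15.0 cab xy [-109.1   64.9] z 146.3 rot [-3.142 -0.    -0.158] Fcab [0.2 0.6] 0.4
```

```bash
python3 -m inch '[[[0.02,0.028,0,0,0,0],[0.04,0.055,0,0,0,0],[0.065,0.08,0,0,0,0],[0.09,0.105,0,0,0,0],[0.115,0.13,0,0,0,0],[0.14,0.15,0,0,0,0],[0.17,0.17,0,0,0,0],[0.2,0.19,0,0,0,0]]]' >/dev/null
python3 where.py
python3 -m inch '[[[0.03,0.02,0,0,0,0],[0.06,0.035,0,0,0,0],[0.09,0.045,0,0,0,0],[0.115,0.055,0,0,0,0],[0.135,0.06,0,0,0,0],[0.15,0.065,0,0,0,0]]]' >/dev/null
python3 where.py
python3 -m inch '[[[0.01,0,0,0,0,0],[0.02,0,0,0,0,0],[0.03,0,0,0,0,0],[0.035,0,0,0,0,0]]]' >/dev/null
python3 where.py
python3 - <<'E'
from rig import r
import cv2
a=r.grab_frame("top")[:,:,::-1][110:290,230:496]; cv2.imwrite("pics/t4.png",cv2.resize(a,None,fx=3,fy=3))
E
```

```text
15.67 cab xy [-69.1  27. ] z 146.3 rot [ 3.142  0.    -0.158] Fcab [-1.   1.1] -1.1
16.17 cab xy [-39.2  14.3] z 146.2 rot [-3.142 -0.    -0.158] Fcab [-0.6  0.2] 0.0
16.5 cab xy [-32.6  14.4] z 146.3 rot [ 3.142 -0.    -0.158] Fcab [ 0.2 -0.8] 0.6
```

View pics/t4.png

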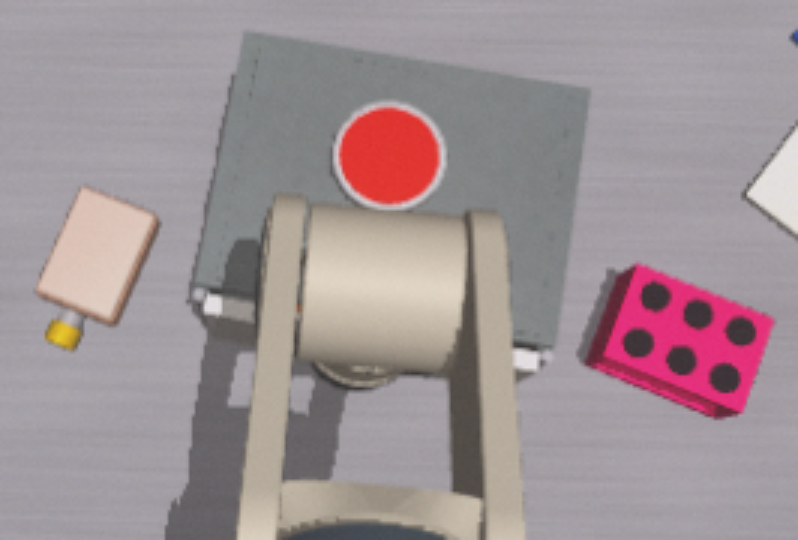

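The left leaf is nearly shut (crop (230,308)) and the bystanders are in place. Now the final gentle press.

```bash
python3 -m inch '[[[0.005,0,0,0,0,0],[0.01,0,0,0,0,0],[0.015,0,0,0,0,0],[0.02,0,0,0,0,0]]]' >/dev/null
python3 where.py
python3 -m inch '[[[0.005,0,0,0,0,0],[0.01,0,0,0,0,0],[0.015,0,0,0,0,0],[0.015,0,0,0,0,0]]]' >/dev/null
python3 where.py
```

```text
16.88 cab xy [-29.8  14.3] z 146.2 rot [ 3.141e+00  3.000e-03 -1.580e-01] Fcab [-9.   0.1] 6.8
17.22 cab xy [-29.8  14.3] z 146.0 rot [ 3.141  0.009 -0.158] Fcab [-17.1   0. ] 12.9
```

```bash
python3 -m inch '[[[-0.02,0,0,0,0,0],[-0.06,0,0,0,0,0],[-0.15,0,0,0,0,0],[-0.3,0,0,0,0,0],[-0.45,0,-0.1,0,0,0],[-0.55,0,-0.3,0,0,0],[-0.55,0,-0.4,0,0,0],[-0.55,0,-0.4,0,0,0]]]' >/dev/null
python3 -m inch '[[[0,0.2,0,0,0,0],[0,0.4,0,0,0,0],[0,0.6,0,0,0,0],[0,0.8,0,0,0,0],[0,1,0,0,0,0],[0,1,0,0,0,0],[0,1,0,0,0,0]]]' >/dev/null
python3 -m inch '[[[0,0.2,0,0,0,0],[0,0.4,0,0,0,0],[0,0.6,0,0,0,0],[0,0.6,0,0,0,0],[0,0.6,0,0,0,0]]]' >/dev/null
python3 where.py
python3 - <<'E'
from rig import r
import cv2
a=r.grab_frame("scene")[:,:,::-1][60:300,220:480]; cv2.imwrite("pics/s5.png",cv2.resize(a,None,fx=2.5,fy=2.5))
E
```

```text
18.88 cab xy [-135.8 -306. ] z 225.7 rot [-3.141  0.    -0.16 ] Fcab [0.5 0.6] -0.3
```

View pics/s5.png

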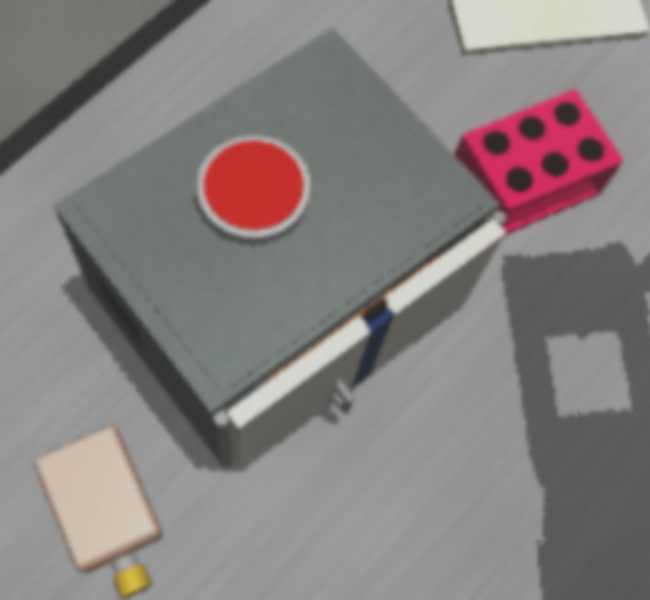

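Both leaves are flush in one line from (232,418) to (500,228). The blue flange at (378,325) laps over the black tongue at (375,312), and the dish, rack and flask are unmoved.

```bash
python3 -c "
from rig import r
print(r.sign_off())"
```

```text
the job is handed in; nothing more can be done
None
```

The cabinet is closed and the job handed in at about 19 s: tray home, then the right leaf, then the left with its flange over the rebate, both pressed home at about 20 N or less; flask, rack and dish look unmoved in the last picture.

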